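Ready the tent's reading lamp for the evening

ROBOT

A 6-joint arm with a two-finger parallel gripper is mounted at the origin on the work surface. World frame = base frame: x ahead of the robot, y to its left, z up, the work surface at z = 0. Lengths are in m, angles in rad, forces in N, time in s.
With the tool pointing down it reaches from about 0.225 to 0.875 m from the base axis. Payload 3.4 kg.
Tool frame: the origin (TCP) lies between the finger pads; the fingertips stand 19 mm ahead of it and the grasp point (between the pads) is the TCP (robot.tcp_to_tips is the distance from the TCP to the fingertips, in m); z points along the fingers, y is the line along which they close (so a half turn about z gives the same grasp; the last joint's range is limited). The gripper opens to 85 mm and grips with 20 to 120 N. Pads are 22 mm wide; open, the fingers measure 114 mm over their backs; the gripper's body (76 mm by 85 mm) begins 54 mm behind the grasp point. The pads swing forward as they close: fully open they stand 13 mm farther back than shut.
Start: joints at [-1.272, 0.276, 1.505, -0, 1.361, -0.121], TCP at [0.234, -0.525, 0.25] pointing down, gripper open.
Joint ranges: [-2.89, 2.89], [-0.75, 2.08], [0.22, 2.7], [-1.18, 4.32], [0.11, 2.71], [-2.7, 2.7]. Speed limits (rad/s): [2.57, 2.57, 3.14, 3.14, 3.14, 3.14].

INTERFACE

Orientations are given as a rotation vector (axis times angle).
In Python, from workcell import robot gives the robot as it stands. The module is installed in compiled form; this text tells all that it offers.
- The arm moves only by the tool drive_tool, never from a script. Its arguments are lists of equal length, an entry for each row: "translation": the shift along the world's x, y, z each as a share of 25 cm, from -1 to 1, a list of three; "turn": the turn, a rotation vector about the world's x, y, z each as a share of 2 pi rad, from -1 to 1, a list of three. A call has exactly 8 rows; each row shifts and turns the commanded pose from where the row before left it; what a row does not reach is not made up. A row lasts 1/10 s, in which the tool goes at most 50 mm and 8.59 degrees, less where a joint would pass 70% of its speed; a pose out of reach is approached as far as the arm can. A call with a number of a shift or a turn outside -1 to 1 is refused whole. A call with a gripper value outside its range is refused whole. "gripper" is the opening, from 0 (shut) to 1 (fully open), set as the call begins (left out, the last holds). The fingers move at their own pace and stop on an object; "force" is the grip in N (left out, the last holds). Time passes only in rows, so rows that do not move let the fingers close, or fill a call up. It gives the time, the measured TCP pose, the force, the opening and the grip force at its end, in the units of the state.
- robot.sense(): the state, without advancing time (a new reading comes with each control period).
- robot.camera(name): name is "side" or "top" or "wrist"; returns a dict with "frame" (480x640x3 uint8, blue, green, red), "camera_matrix" (3x3 intrinsics, pixels), "camera_from_world" (4x4, takes a point from world to camera coordinates); the wrist camera has in their place "tool_from_camera" (4x4, takes a point from camera to tool coordinates, whose origin is the TCP and whose axes are the flange's). Camera axes: x right, y up, looking along -z (the intrinsics and any distortion apply to the point x, -y, -z); pixel columns grow to the right and rows downward; lengths in m; the calibration is good to about 2 mm. A picture is of the moment at which its call begins: read the wrist's pose just before it. There is no depth.
- robot.job_done(): hands the job in; it is judged then, once.
Trained networks look in the newest picture that a camera, given by its name, has taken for a name from the list of things; names that differ only in an ending like _2 or _b are one class to them, and where a whole thing is asked for, a point or a joint stands for the part that bears it (a point fixed in the world has none). Each returns a list of dicts, best first, with "conf" (0 to 1); they miss things now and then, are a little off and sometimes report something else, mostly with a low value. They report only what shows in the picture. A call takes as long as a camera call. They do not tell look-alikes from the thing itself.
- robot.spot_in(camera, label): "centre" ([row, column] in pixels, amid what is visible of it).
- robot.cut_out(camera, label): "pixels" (480x640 bool, what is visible of it) and "centre" ([row, column] in pixels, amid what is visible of it).
- robot.tip_of(camera, label): "centre" ([row, column] in pixels: a listed point, or the origin of a listed thing).
The state is a dict: "time_s": time; "joint_positions": joint angles; "joint_vel": joint speeds; "joint_efforts": joint torques, N m; "eef_pos": TCP position; "tool_rot": TCP orientation; "ft_force": force on the tool from outside, world axes, zero at the start; "moment": the same for the moment, N m; "width": opening from 0.0 (shut) to 1.0 (fully open); "grasp_force": force on a finger pad.
Only numpy, scipy, OpenCV 4.12 (cv2) and the standard library are available. Lean on these libraries where they do the work, as an engineer would, in place of code of your own. Each camera call takes 0.05 s, during which the arm holds its last target. There are 200 camera calls.

TASK

Get the reading lamp on the guest desk ready for tonight: lay the loose battery pack flat in the lamp's open tray with its brass contacts towards the lamp's post (set it down, do not drop it) and push the tray fully home. Swing the lamp's stiff arm gently round until the lamp's head hangs over the middle of the map, and leave it standing there. Do not disturb the bottle, the glass or the toy van.

Things in the scene. Friction and masses are not known exactly. Their poses are not given: they have to be found in the camera images.
- lamp: Reading lamp, fixed to the desk: a teal hollow base 150 (x) x 130 (y) x 60 mm high, a post 22 mm across, and a level two-link arm that turns on the post (stiff, about 0.5 N m). The first link is 270 mm long, its tube 203 mm above the desk. Origin: centre of the base's underside. +x points from the tray side, which faces the robot, to the post, whose axis is at x +45 mm, y 0.
- lamp_head: Lamp head: teal dome shade 100 mm across, lower rim 165 mm above the desk, an upright round black grip on top. Rigid with the second link: 250 mm long, tube 225 mm above the desk, hinged level on the first link's end (stiff, 0.3 N m). Both joints stay where left. Origin: head's vertical axis at the tube; -x points outward along the second link, +x back to its hinge. Starts on the robot's left.
- head_grip (a point): Point on the head's axis 30 mm above its origin (255 mm above the desk): middle of the free part of the black grip, which is round, 20 mm across and runs from 235 to 271 mm above the desk; nothing of the lamp is higher. Held fast while the second link turns, it creeps sideways out of flat fingers unless the wrist turns along with the link.
- tray (a joint): How far the battery tray is pulled out of the base towards the lamp's -x, m: 0 = fully home, up to 0.125. Starts at 0.11 or more, the whole bed outside the base. It slides with about 2 N of friction.
- tray_seat (a point): Centre of the tray's bed, on its floor (10 mm above the desk); axes as the lamp's. The bed is 101 (x) x 60 mm (y). Its side walls and two small rear corners rise only to 20 mm above the desk, the front panel to 49 mm. The slot in the base that the loaded tray passes through is 52 mm high above the desk.
- tray_back (a point): Middle of the tray's rear edge, at the inner end of the bed (50 mm towards the lamp's +x from tray_seat) and 25 mm above the desk: where the battery's contacts belong. Small brass strips on the floor near it show the contact end.
- tray_front (a point): Middle of the outer (-x) face of the tray's cream front panel, which is 110 mm wide (y) and runs from 5 to 49 mm above the desk; push it towards the lamp's +x. When the tray is home this face is 82 mm from the lamp's origin.
- battery: Battery pack, loose: a dark grey block 90 (x) x 52 (y) x 30 mm (z) with an orange band, about 0.22 kg, lying flat on the desk. Origin: centre of its underside. Its +x end carries the two brass contacts, the orange band is nearer the other end.
- battery_contacts (a point): Centre of the battery's +x end face, 45 mm from its origin along +x and 15 mm above its underside.
- map_middle (a point): Middle of the map card (a red dot on it), a coloured card 150 (x) x 210 (y) x 2 mm fixed flat on the desk, on the robot's right.
- bottle: Bystander: a wine bottle 72 mm across, 270 mm tall, standing beyond the map. Origin: centre of its underside.
- glass: Bystander: a stemmed glass standing upside down, 68 mm across, 143 mm tall, near the lamp's right side. Origin: centre of its underside.
- van: Bystander: a blue and white toy van 84 x 36 x 43 mm, near the battery. Origin: centre of its underside, x along its length.
Things that resemble listed ones, but are neither listed nor needed, are in the scene too. What is shaped like the battery but brown or turquoise is not meant.

How it is judged:
At the end, for the whole second after the job is handed in: The battery lies flat in the tray (tilt under 0.1 rad) with its contact end within 16 mm of the tray's rear middle, the tray is home to within 4 mm, the lamp's head is within 30 mm (horizontally) of being over the middle of the map, and all is at rest (distance between battery_contacts and tray_back below 0.016 m and angle between battery's own z axis and vertical below 0.1 rad and value of joint tray below 0.004 m and horizontal distance between lamp_head and map_middle below 0.03 m and linear speed of each of lamp_head, battery below 0.01 m/s); the robot touches nothing.
It fails at once if the battery is dropped or thrown (moving faster than 0.7 m/s while not in the fingers) (linear speed of battery above 0.7 m/s and contact force between battery and the fingers below 0.05 N).
It fails at once if the lamp's head is flung round faster than 0.8 m/s (linear speed of lamp_head above 0.8 m/s).
It fails at once if the bottle is moved 30 mm or tipped (distance of bottle from where it was at the start of the episode above 0.03 m or angle between bottle's own z axis and vertical above 0.3 rad).
It fails at once if the glass is moved 30 mm or tipped (distance of glass from where it was at the start of the episode above 0.03 m or angle between glass's own z axis and vertical above 0.3 rad).
It fails at once if the toy van is moved 30 mm or tipped (distance of van from where it was at the start of the episode above 0.03 m or angle between van's own z axis and vertical above 0.5 rad).
It also fails if it takes over 72 s, if anything falls off the work surface, if the arm or the gripper's body presses on something with over 40 N, if the wrist force passes 120 N, or if a joint passes its speed limit or range.

## Working session

There is one attempt and no reset: what is moved stays moved. The work goes in short steps, Python scripts to look and compute and a tool call to move; the robot and the scene stay as the last step left them, time stands still between calls to the robot, and variables do not carry over. Pictures are saved under pics/ and viewed, at most 10 in all, crops included, and the job is handed in when it is done.

Besides the shell and the picture viewer there is one more tool, called after "Emit:" by a JSON object that holds its "name" and its "arguments", one argument or row to a line. drive_tool: Moves the arm, as the interface text tells. Shift numbers are shares of 25 cm and turn numbers shares of 2 pi rad, none past 1 either way. Its arguments: {"type":"object","properties":{"translation":{"type":"array"},"turn":{"type":"array"},"gripper":{"type":"number"},"force":{"type":"number"}},"required":["translation","turn"]}

```bash
mkdir -p pics; cat > h.py <<'E'
import numpy as np, cv2
from workcell import robot
from scipy.spatial.transform import Rotation as R
def cam(n):
    s=robot.sense(); c=robot.camera(n); K=np.array(c["camera_matrix"])
    if n=="wrist":
        T=np.eye(4); T[:3,:3]=R.from_rotvec(s["tool_rot"]).as_matrix(); T[:3,3]=s["eef_pos"]
        W=T@np.array(c["tool_from_camera"])
    else: W=np.linalg.inv(np.array(c["camera_from_world"]))
    return c["frame"],K,W,c
def ray(K,W,rc):
    d=np.linalg.inv(K)@[rc[1],rc[0],1]; d=d*[1,-1,-1]; return W[:3,3],W[:3,:3]@d
def onz(K,W,rc,z):
    o,d=ray(K,W,rc); return o+d*(z-o[2])/d[2]
def tri(rays):
    A=np.zeros((3,3));b=np.zeros(3)
    for o,d in rays:
        d=d/np.linalg.norm(d);P=np.eye(3)-np.outer(d,d);A+=P;b+=P@o
    p=np.linalg.solve(A,b)
    return p,[np.linalg.norm((np.eye(3)-np.outer(d,d)/(d@d))@(p-o)) for o,d in rays]
E
python3 - <<'E'
from h import *
np.set_printoptions(precision=4,suppress=True)
V={}
for n in("side","top","wrist"):
    f,K,W,c=cam(n);V[n]=(K,W);cv2.imwrite(f"pics/{n}0.png",f);print(n,W[:3,3],K[0,0],[k for k in c if k not in("frame",)])
for l in "lamp lamp_head head_grip tray_seat tray_back tray_front battery battery_contacts map_middle bottle glass van".split():
    r={}
    for n in("side","top"):
        r[n]=robot.tip_of(n,l)[:3]
        print(l,n,[(np.round(x["centre"]),round(x["conf"],2),onz(*V[n],x["centre"],0)[:2]) for x in r[n]])
    if r["side"] and r["top"]: print("   tri",tri([ray(*V[n],r[n][0]["centre"]) for n in r]))
s=robot.sense();print(s)
E
```

```text
side [-0.016   0.7922  0.9321] 558.9741651262476 ['camera_matrix', 'camera_from_world']
top [ 0.464  -0.0683  1.2363] 518.2391805893609 ['camera_matrix', 'camera_from_world']
wrist [ 0.2951 -0.4975  0.3728] 397.83577746240485 ['camera_matrix', 'tool_from_camera']
lamp side [(array([285., 246.]), 0.75, array([0.7245, 0.0026])), (array([320., 227.]), 0.54, array([0.682 , 0.1239]))]
lamp top [(array([179., 284.]), 0.9, array([0.7203, 0.0154]))]
   tri (array([0.7163, 0.0136, 0.0124]), [np.float64(0.0016366638038287148), np.float64(0.0016366638038289554)])
lamp_head side [(array([318., 228.]), 0.9, array([0.6839, 0.1181]))]
lamp_head top [(array([255., 138.]), 0.72, array([0.5298, 0.3589])), (array([304., 320.]), 0.24, array([ 0.4194, -0.0787]))]
   tri (array([0.5168, 0.2807, 0.2242]), [np.float64(0.0012890840887779121), np.float64(0.0012890840887780257)])
head_grip side [(array([306., 227.]), 0.87, array([0.7132, 0.0871]))]
head_grip top [(array([256., 133.]), 0.82, array([0.5251, 0.3704]))]
   tri (array([0.5129, 0.2801, 0.2554]), [np.float64(0.0005348232592239945), np.float64(0.00053
[... 2636 characters left out ...]
ay([ 0.518 , -0.2727]))]
van top [(array([303., 322.]), 0.86, array([ 0.4227, -0.0824]))]
   tri (array([ 0.4227, -0.0824, -0.0014]), [np.float64(7.638825355156806e-05), np.float64(7.638825355154112e-05)])
{'time_s': 1.35, 'joint_positions': array([-1.272 ,  0.2759,  1.5049,  0.    ,  1.3607, -0.121 ]), 'joint_vel': array([ 0.0014, -0.0004, -0.0009,  0.001 , -0.0007,  0.0005]), 'joint_efforts': array([ -0.    , -41.6654, -24.6096,  -0.0001,   0.0003,   0.    ]), 'eef_pos': array([ 0.2344, -0.5251,  0.2503]), 'tool_rot': array([3.0726, 0.6545, 0.    ]), 'ft_force': array([ 0.1315, -0.0701,  0.4642]), 'moment': array([-0.0077, -0.0068, -0.0391]), 'grasp_force': 0.0, 'width': 1.000638773111123}
```

View pics.

View pics/top0.png

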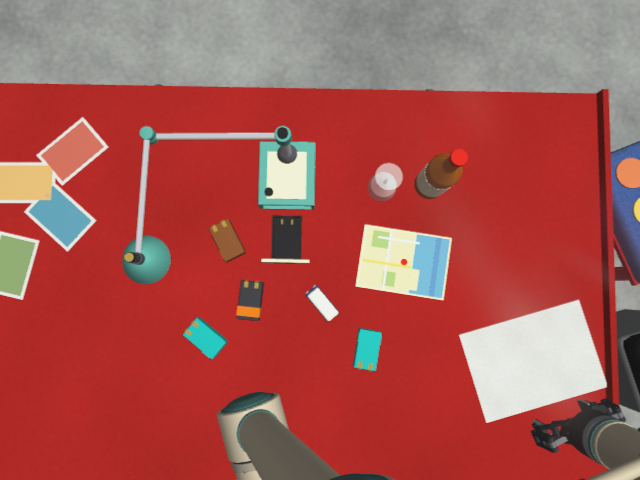

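View pics/side0.png

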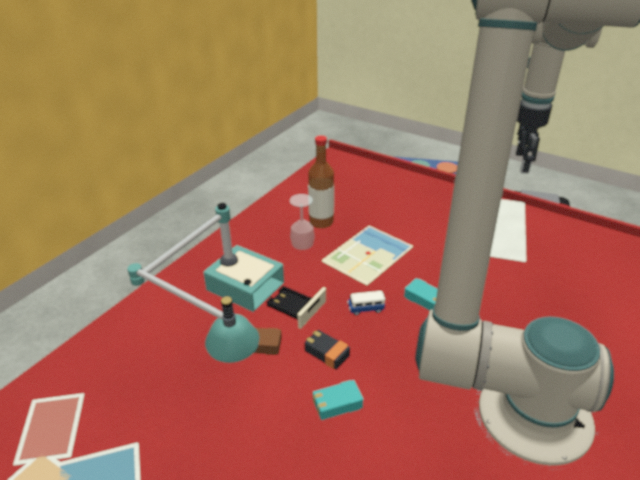

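Top view: four battery-shaped things: dark with orange band at (row 300, col 250), brown (240,227), turquoise (338,205) and (350,368). Only the one at (300,250) is dark grey with an orange band. The tray is open at (240,286), and the lamp head is on the left at (258,146). The side view agrees: battery (348,327), lamp (285,246), map (254,370). I'll fly over for a closer crop.

Emit:
{"name": "drive_tool", "arguments": {
  "translation": [
    [0.05,0.15,0],
    [0.05,0.15,0],
    [0.05,0.15,0],
    [0.05,0.15,0],
    [0.05,0.15,0],
    [0.05,0.15,0],
    [0.05,0.15,0],
    [0.05,0.15,0]
  ],
  "turn": [
    [0,0,-0.01],
    [0,0,-0.01],
    [0,0,-0.01],
    [0,0,-0.01],
    [0,0,-0.01],
    [0,0,-0.01],
    [0,0,-0.01],
    [0,0,-0.01]
  ]
}}

```text
time_s: 2.15
eef_pos: [0.3346, -0.2236, 0.2505]
tool_rot: [3.138, -0.135, 0.001]
ft_force: [0.8, 0.3, 0.6]
width: 1.001
grasp_force: 0.0
```

Emit:
{"name": "drive_tool", "arguments": {
  "translation": [
    [0.05,0.15,0],
    [0.05,0.15,0],
    [0.05,0.15,0],
    [0.05,0.15,0],
    [0.05,0.15,0],
    [0.05,0.15,0],
    [0.05,0.15,0],
    [0,0,0]
  ],
  "turn": [
    [0,0,0],
    [0,0,0],
    [0,0,0],
    [0,0,0],
    [0,0,0],
    [0,0,0],
    [0,0,0],
    [0,0,0]
  ]
}}

```text
time_s: 2.95
eef_pos: [0.4229, 0.0413, 0.2505]
tool_rot: [-3.137, 0.121, -0.002]
ft_force: [-0.8, -1.1, -0.1]
width: 1.005
grasp_force: 0.0
```

```bash
python3 - <<'E'
from h import *
import pickle
np.set_printoptions(precision=4,suppress=True)
V={}
for n in("top","wrist"):
    f,K,W,c=cam(n);V[n]=(f,K,W);cv2.imwrite(f"pics/{n}1.png",f)
s=robot.sense();print(s["time_s"],s["eef_pos"],s["tool_rot"],s["joint_positions"],V["wrist"][2])
pickle.dump(V,open("v1.pkl","wb"))
for l,z in dict(lamp=0,tray_seat=.01,tray_back=.025,tray_front=.027,battery=0,battery_contacts=.015,van=0).items():
    for n in V: print(l,n,[(np.round(x["centre"]),round(x["conf"],2),onz(*V[n][1:],x["centre"],z)[:2]) for x in robot.tip_of(n,l)[:3]])
E
```

```text
3.05 [0.4218 0.0379 0.2503] [ 3.1382 -0.1258 -0.0006] [-0.0743  0.0445  1.7953 -0.0009  1.3022  1.5768] [[-0.0784  0.9606  0.2666  0.4886]
 [-0.9969 -0.0759 -0.0197  0.0337]
 [ 0.0013 -0.2673  0.9636  0.3737]
 [ 0.      0.      0.      1.    ]]
lamp top [(array([180., 286.]), 0.69, array([0.7179, 0.0097]))]
lamp wrist []
tray_seat top [(array([256., 130.]), 0.63, array([0.5246, 0.3756])), (array([279., 254.]), 0.62, array([0.4771, 0.0787]))]
tray_seat wrist [(array([ 23., 354.]), 0.93, array([0.5726, 0.0014]))]
tray_back top [(array([214., 285.]), 0.75, array([0.6295, 0.0086]))]
tray_back wrist []
tray_front top [(array([263., 285.]), 0.84, array([0.5154, 0.0049]))]
tray_front wrist [(array([ 93., 359.]), 0.87, array([0.5171, 0.002 ]))]
battery top [(array([241., 225.]), 0.94, array([0.5654, 0.1526])), (array([346., 368.]), 0.9, array([ 0.325, -0.191])), (array([299., 255.]), 0.66, array([0.4297, 0.0775]))]
battery wrist [(array([298., 186.]), 0.92, array([0.3382, 0.1852])), (array([ 50., 190.]), 0.89, array([0.5654, 0.1421])), (array([289., 556.]), 0.89, array([ 0.3184, -0.1884]))]
battery_contacts top [(array([222., 220.]), 0.66, array([0.61  , 0.1622])), (array([280., 253.]), 0.58, array([0.473 , 0.0801]))]
battery_contacts wrist [(array([155., 272.]), 0.76, array([0.4726, 0.0802])), (array([337., 557.]), 0.65, array([ 0.2727, -0.1846])), (array([280., 140.]), 0.64, array([0.3658, 0.2199]))]
van top [(array([305., 325.]), 0.59, array([ 0.4177, -0.0891]))]
van wrist [(array([193., 454.]), 0.9, array([ 0.4236, -0.0853])), (array([202., 274.]), 0.51, array([0.4291, 0.0849]))]
```

View pics/wrist1.png

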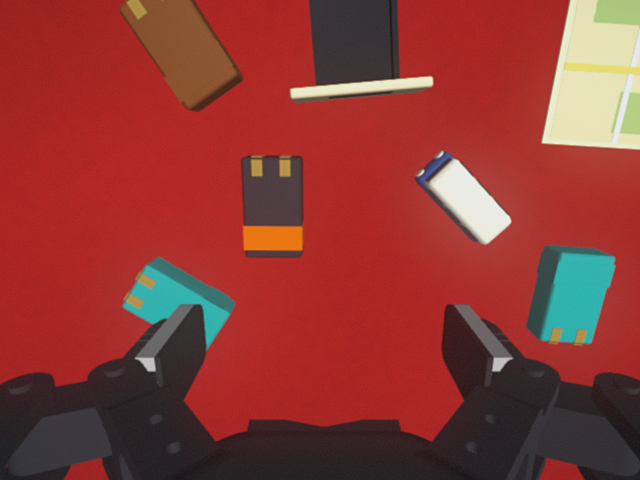

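Emit:
{"name": "drive_tool", "arguments": {
  "translation": [
    [0.1,0,0],
    [0.1,0,0],
    [0.1,0,0],
    [0.1,0,0],
    [0,0,0],
    [0,0,0],
    [0,0,0],
    [0,0,0]
  ],
  "turn": [
    [0,0,0],
    [0,0,0],
    [0,0,0],
    [0,0,0],
    [0,0,0],
    [0,0,0],
    [0,0,0],
    [0,0,0]
  ]
}}

```text
time_s: 4.55
eef_pos: [0.5209, 0.0375, 0.2505]
tool_rot: [3.139, -0.13, -0.001]
ft_force: [-0.6, 0.2, -0.0]
width: 1.002
grasp_force: 0.0
```

```bash
cat > fit.py <<'E'
from h import *
import pickle
from scipy.optimize import minimize
np.set_printoptions(precision=4,suppress=True)
def proj(K,W,P):
    C=np.linalg.inv(W); p=(C[:3,:3]@P.T).T+C[:3,3]; p=p*[1,-1,-1]; q=(K@p.T).T; return q[:,:2]/q[:,2:]
def sil(f,K,W,seed,r):
    "dark/orange blob around seed pixel (r,c)"
    hsv=cv2.cvtColor(f,cv2.COLOR_BGR2HSV).astype(int);H,S,Vv=hsv[...,0],hsv[...,1],hsv[...,2]
    red=((H<6)|(H>170))&(S>150)&(Vv>95)
    m=(~red).astype(np.uint8); m=cv2.morphologyEx(m,cv2.MORPH_OPEN,np.ones((3,3)))
    n,l=cv2.connectedComponents(m); return l==l[seed]
def fitbox(views,x0,dims,z0):
    l,w,h=dims
    B=np.array([[a*l/2,b*w/2,c] for a in(-1,1) for b in(-1,1) for c in(z0,z0+h)])
    def cost(p):
        c,s=np.cos(p[2]),np.sin(p[2]);P=B@np.array([[c,-s,0],[s,c,0],[0,0,1]]).T+[p[0],p[1],0];t=0
        for m,K,W in views:
            hull=cv2.convexHull(proj(K,W,P).astype(np.float32)); g=np.zeros(m.shape,np.uint8)
            cv2.fillConvexPoly(g,np.round(hull*16).astype(np.int32),1,shift=4)
            t+=1-(m&(g>0)).sum()/(m|(g>0)).sum()
        return t
    S=np.array([x0]*4)+np.vstack([np.zeros(3),np.diag([.008,.008,.15])])
    r=minimize(cost,x0,method="Nelder-Mead",options=dict(initial_simplex=S,xatol=1e-5,fatol=1e-5));return r.x,r.fun
E
python3 - <<'E'
from fit import *
V=pickle.load(open("v1.pkl","rb"))
f,K,W,c=cam("wrist");pickle.dump((f,K,W),open("v2.pkl","wb"))
s=robot.sense();print(s["time_s"],s["eef_pos"])
mw=sil(*V["wrist"],(220,272),0);mt=sil(*V["top"],(300,250),0)
rc=proj(K,W,np.array([[.43,.08,.03]]))[0];m2=sil(f,K,W,(int(rc[1]),int(rc[0])),0)
for nm,v in dict(w1=[(mw,*V["wrist"][1:])],w2=[(m2,K,W)],top=[(mt,*V["top"][1:])],all=[(mw,*V["wrist"][1:]),(m2,K,W),(mt,*V["top"][1:])]).items(): print(nm,v[0][0].sum(),fitbox(v,np.array([.43,.08,0.]),(.09,.052,.03),0))
for l,z in dict(tray_seat=.01,tray_back=.025,tray_front=.027,lamp=0).items():
    print(l,[(np.round(x["centre"]),round(x["conf"],2),onz(K,W,x["centre"],z)[:2]) for x in robot.tip_of("wrist",l)[:2]])
# height of the contact-end corners from two wrist places
cv2.imwrite("pics/w2.png",f)
E
```

```text
4.6 [0.521  0.0375 0.2505]
w1 6088 (array([ 0.4293,  0.0838, -0.0785]), np.float64(0.05938756572842563))
w2 5211 (array([ 0.4278,  0.0839, -0.0929]), np.float64(0.0628036710455282))
top 15152 (array([0.3591, 0.1217, 0.4059]), np.float64(0.9311823700184745))
all 6088 (array([ 0.427 ,  0.084 , -0.0938]), np.float64(1.0640913372800087))
tray_seat [(array([148., 359.]), 0.56, array([0.5713, 0.0009]))]
tray_back [(array([ 80., 354.]), 0.68, array([0.6259, 0.0033]))]
tray_front [(array([211., 361.]), 0.89, array([0.5177, 0.004 ]))]
lamp []
```

View pics/w2.png

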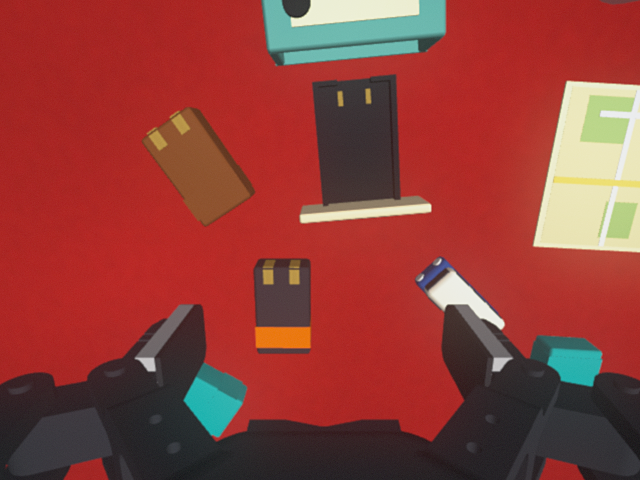

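```bash
python3 - <<'E'
from fit import *
f,K,W=pickle.load(open("v2.pkl","rb"));V=pickle.load(open("v1.pkl","rb"));f1,K1,W1=V["wrist"]
# cream panel top face mask
def panel(f,lo,hi):
    hsv=cv2.cvtColor(f,cv2.COLOR_BGR2HSV);m=cv2.inRange(hsv,(15,20,190),(40,120,255));m[:lo]=0;m[hi:]=0;m[:,:280]=0;m[:,450:]=0
    p=np.argwhere(m>0);r=cv2.minAreaRect(p[:,::-1].astype(np.float32));return cv2.boxPoints(r)
for a in((f,K,W,190,235),(f1,K1,W1,70,110)):
    b=panel(a[0],a[3],a[4]);print(b.tolist());print(np.array([onz(a[1],a[2],q[::-1],.049)[:2] for q in b]))
# dark bed: rear wall-top corners z=.02, floor
for q,z in(((82,314),.02),((77,396),.02),((205,323),.02),((199,400),.02),((98,340),.01),((96,368),.01),((63,275),0),((50,443),0)): print(q,z,onz(K,W,q,z)[:2])
# base front-face top edge (z=.06)
for q in((53,271),(36,444)): print("base",onz(K,W,q,.06)[:2])
# battery contact-end top corners, two wrist places
def corners(f,K,W,seed):
    m=sil(f,K,W,seed,0).astype(np.uint8); r=cv2.boxPoints(cv2.minAreaRect(np.argwhere(m>0)[:,::-1].astype(np.float32))); return r[np.lexsort((r[:,0],))]
A=corners(f1,K1,W1,(220,272));B=corners(f,K,W,(310,282));print(A,B)
for i in range(4): print(tri([ray(K1,W1,A[i][::-1]),ray(K,W,B[i][::-1])]))
E
python3 - <<'E'
import cv2
a=cv2.imread('pics/w2.png');cv2.imwrite('pics/crop.png',cv2.resize(a[50:370,130:450],None,fx=1.8,fy=1.8,interpolation=2))
E
```

```text
[[299.4875183105469, 213.97975158691406], [429.8201599121094, 202.8876190185547], [430.5554504394531, 211.5271759033203], [300.2228088378906, 222.6193084716797]]
[[ 0.5236  0.0566]
 [ 0.524  -0.0514]
 [ 0.5166 -0.0519]
 [ 0.5163  0.0567]]
[[290.31707763671875, 88.1463394165039], [431.72607421875, 75.84990692138672], [432.57037353515625, 85.5591049194336], [291.161376953125, 97.85553741455078]]
[[ 0.5229  0.0561]
 [ 0.5232 -0.0518]
 [ 0.5163 -0.0524]
 [ 0.5159  0.0561]]
(82, 314) 0.02 [0.6279 0.0358]
(77, 396) 0.02 [ 0.6261 -0.0322]
(205, 323) 0.02 [0.5244 0.0369]
(199, 400) 0.02 [ 0.524  -0.0323]
(98, 340) 0.01 [0.6143 0.0147]
(96, 368) 0.01 [ 0.6139 -0.0094]
(63, 275) 0 [0.6482 0.0683]
(50, 443) 0 [ 0.6465 -0.0768]
base [0.6453 0.0646]
base [ 0.6462 -0.0601]
[[240.8736 155.1633]
 [242.515  256.9272]
 [301.9223 154.1787]
 [303.5636 255.9426]] [[254. 353.]
 [254. 259.]
 [310. 259.]
 [310. 353.]]
(array([0.4818, 0.0735, 0.1926]), [np.float64(0.002473303484024194), np.float64(0.0024733034840242175)])
(array([ 0.2439,  0.2482, -0.5969]), [np.float64(0.04520401994035538), np.float64(0.045204019940355535)])
(array([0.4712, 0.054 , 0.0094]), [np.float64(3.3368093319866574e-05), np.float64(3.336809331985227e-05)])
(array([0.3826, 0.0606, 0.0307]), [np.float64(0.0008841993749150509), np.float64(0.0008841993749150617)])
```

View pics/crop.png

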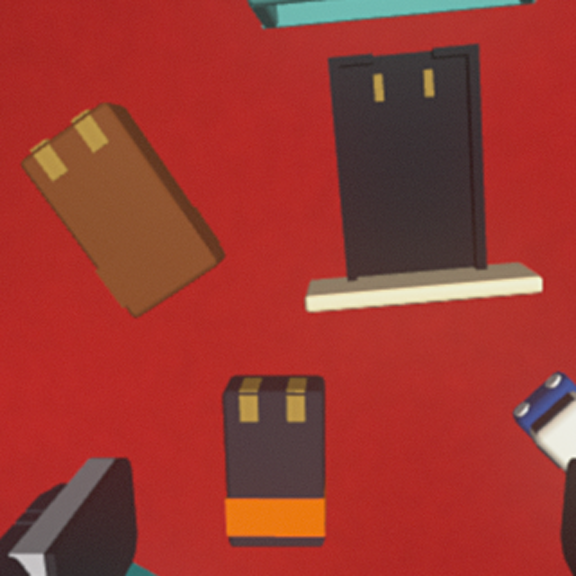

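Crop: the dark block with the orange band (crop row 460, col 275) has its contacts facing away from the robot. It is the battery. Measured top height is 31 mm, centre (0.4285, 0.084), yaw −0.085. The tray is at yaw ≈ 0, seat ≈ (0.574, 0.0023), rear ≈ (0.625, 0.0023).

Emit:
{"name": "drive_tool", "arguments": {
  "translation": [
    [-0.0925,0.0463,-0.05],
    [-0.0925,0.0463,-0.1],
    [-0.0925,0.0463,-0.1],
    [-0.0925,0.0463,-0.1],
    [0,0,-0.1],
    [0,0,-0.1],
    [0,0,-0.1],
    [0,0,-0.03]
  ],
  "turn": [
    [0,0,0],
    [0,0,0],
    [0,0,0],
    [0,0,0],
    [0,0,0],
    [0,0,0],
    [0,0,0],
    [0,0,0]
  ]
}}

```text
time_s: 5.6
eef_pos: [0.4276, 0.0837, 0.0786]
tool_rot: [3.138, -0.13, -0.007]
ft_force: [-0.5, 0.6, 0.4]
width: 1.001
grasp_force: 0.0
```

Emit:
{"name": "drive_tool", "arguments": {
  "translation": [
    [0,0,-0.05],
    [0,0,-0.05],
    [0,0,-0.05],
    [0,0,-0.04],
    [0,0,-0.012],
    [0,0,0],
    [0,0,0],
    [0,0,0]
  ],
  "turn": [
    [0,0,0],
    [0,0,0],
    [0,0,0],
    [0,0,0],
    [0,0,0],
    [0,0,0],
    [0,0,0],
    [0,0,0]
  ]
}}

```text
time_s: 6.4
eef_pos: [0.4299, 0.0837, 0.0303]
tool_rot: [-3.139, 0.13, -0.002]
ft_force: [-0.6, -0.4, 0.6]
width: 1.0
grasp_force: 0.0
```

Emit:
{"name": "drive_tool", "arguments": {
  "translation": [
    [0,0,0],
    [0,0,0],
    [0,0,0],
    [0,0,0],
    [0,0,0],
    [0,0,0],
    [0,0,0],
    [0,0,0]
  ],
  "turn": [
    [0,0,0],
    [0,0,0],
    [0,0,0],
    [0,0,0],
    [0,0,0],
    [0,0,0],
    [0,0,0],
    [0,0,0]
  ],
  "gripper": 0.4,
  "force": 40
}}

```text
time_s: 7.2
eef_pos: [0.4296, 0.0838, 0.0303]
tool_rot: [-3.139, 0.13, -0.001]
ft_force: [-1.0, 1.4, 5.9]
width: 0.601
grasp_force: 42.2
```

Emit:
{"name": "drive_tool", "arguments": {
  "translation": [
    [0,0,0.06],
    [0,0,0.1],
    [0,0,0.1],
    [0,0,0.06],
    [0,0,0],
    [0,0,0],
    [0,0,0],
    [0,0,0]
  ],
  "turn": [
    [0,0,0],
    [0,0,0],
    [0,0,0],
    [0,0,0],
    [0,0,0],
    [0,0,0],
    [0,0,0],
    [0,0,0]
  ]
}}

```text
time_s: 8.0
eef_pos: [0.4284, 0.0837, 0.1087]
tool_rot: [3.139, -0.13, -0.004]
ft_force: [-0.5, 0.2, -2.5]
width: 0.595
grasp_force: 43.4
```

Emit:
{"name": "drive_tool", "arguments": {
  "translation": [
    [0.05,-0.03,0],
    [0.1,-0.06,0],
    [0.1,-0.06,0],
    [0.1,-0.06,0],
    [0.1,-0.06,0],
    [0.08,-0.04,0],
    [0.0516,-0.016,0],
    [0,0,0]
  ],
  "turn": [
    [0,0,0.002],
    [0,0,0.002],
    [0,0,0.002],
    [0,0,0.002],
    [0,0,0.002],
    [0,0,0.002],
    [0,0,0.0015],
    [0,0,0]
  ]
}}

```text
time_s: 8.8
eef_pos: [0.5762, 0.0017, 0.1089]
tool_rot: [-3.142, -0.002, -0.0]
ft_force: [-0.2, 0.1, -2.0]
width: 0.599
grasp_force: 43.3
```

```bash
python3 - <<'E'
from fit import *
for n in("wrist","top"):
    f,K,W,c=cam(n);cv2.imwrite(f"pics/{n}3.png",f)
    for l,z in dict(battery=.08,battery_contacts=.095,tray_back=.025,tray_front=.027).items(): print(n,l,[(np.round(x["centre"]),round(x["conf"],2),onz(K,W,x["centre"],z)[:2]) for x in robot.tip_of(n,l)[:3]])
a=cv2.imread('pics/wrist3.png')
cv2.imwrite('pics/wrist3c.png',a)
s=robot.sense();print(s["time_s"],s["eef_pos"],s["tool_rot"],s["ft_force"])
E
```

```text
wrist battery [(array([262.,  93.]), 0.76, array([0.5922, 0.0942])), (array([305., 326.]), 0.57, array([0.5738, 0.0005]))]
wrist battery_contacts [(array([201., 322.]), 0.96, array([0.6198, 0.0018])), (array([198.,  27.]), 0.73, array([0.6207, 0.1042]))]
wrist tray_back [(array([169., 318.]), 0.77, array([0.6246, 0.0041]))]
wrist tray_front []
top battery [(array([338., 206.]), 0.79, array([0.345 , 0.1739])), (array([243., 227.]), 0.76, array([0.5553, 0.1342])), (array([347., 364.]), 0.63, array([ 0.3306, -0.175 ]))]
top battery_contacts [(array([326., 190.]), 0.63, array([0.3715, 0.2053])), (array([225., 218.]), 0.61, array([0.5936, 0.1524])), (array([368., 366.]), 0.58, array([ 0.2894, -0.1785]))]
top tray_back []
top tray_front [(array([264., 283.]), 0.74, array([0.5121, 0.0097]))]
9.3 [0.5744 0.0025 0.1101] [3.1415 0.0036 0.0002] [ 0.1541 -0.1785 -2.3802]
```

View pics/wrist3.png

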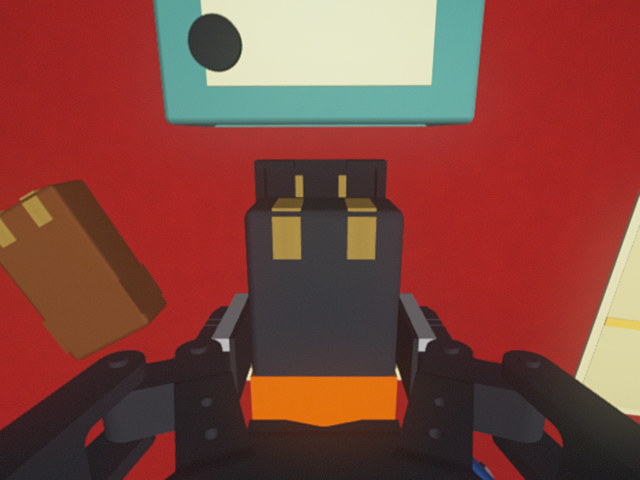

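The wrist view shows the battery (cols 247–402) squarely above the tray (rear edge cols 254–386), contacts towards the lamp base. Next I lower it, slowly at the end.

Emit:
{"name": "drive_tool", "arguments": {
  "translation": [
    [0,0.004,-0.04],
    [0,0,-0.05],
    [0,0,-0.05],
    [0,0,-0.05],
    [0,0,-0.03],
    [0,0,-0.02],
    [0,0,-0.016],
    [0,0,0]
  ],
  "turn": [
    [0,0,0],
    [0,0,0],
    [0,0,0],
    [0,0,0],
    [0,0,0],
    [0,0,0],
    [0,0,0],
    [0,0,0]
  ]
}}

```text
time_s: 10.1
eef_pos: [0.5746, 0.0032, 0.0453]
tool_rot: [3.142, 0.003, -0.001]
ft_force: [0.6, 0.7, -3.4]
width: 0.599
grasp_force: 43.4
```

Emit:
{"name": "drive_tool", "arguments": {
  "translation": [
    [0,0,-0.005],
    [0,0,-0.005],
    [0,0,-0.004],
    [0,0,-0.004],
    [0,0,0],
    [0,0,0],
    [0,0,0],
    [0,0,0]
  ],
  "turn": [
    [0,0,0],
    [0,0,0],
    [0,0,0],
    [0,0,0],
    [0,0,0],
    [0,0,0],
    [0,0,0],
    [0,0,0]
  ]
}}

```text
time_s: 10.9
eef_pos: [0.5748, 0.0032, 0.0414]
tool_rot: [3.141, 0.003, 0.0]
ft_force: [-0.1, -0.1, -1.7]
width: 0.598
grasp_force: 43.4
```

Emit:
{"name": "drive_tool", "arguments": {
  "translation": [
    [0,0,-0.004],
    [0,0,-0.004],
    [0,0,0],
    [0,0,0],
    [0,0,0],
    [0,0,0],
    [0,0,0],
    [0,0,0]
  ],
  "turn": [
    [0,0,0],
    [0,0,0],
    [0,0,0],
    [0,0,0],
    [0,0,0],
    [0,0,0],
    [0,0,0],
    [0,0,0]
  ]
}}

```text
time_s: 11.7
eef_pos: [0.5751, 0.0032, 0.0403]
tool_rot: [3.141, 0.003, 0.002]
ft_force: [-0.9, 0.2, 6.1]
width: 0.598
grasp_force: 44.2
```

Emit:
{"name": "drive_tool", "arguments": {
  "translation": [
    [0,0,0],
    [0,0,0],
    [0,0,0],
    [0,0,0],
    [0,0,0],
    [0,0,0],
    [0,0,0],
    [0,0,0]
  ],
  "turn": [
    [0,0,0],
    [0,0,0],
    [0,0,0],
    [0,0,0],
    [0,0,0],
    [0,0,0],
    [0,0,0],
    [0,0,0]
  ],
  "gripper": 0.8
}}

```text
time_s: 12.5
eef_pos: [0.5747, 0.0032, 0.0393]
tool_rot: [3.142, 0.003, -0.0]
ft_force: [-0.0, 0.4, -0.9]
width: 0.798
grasp_force: 0.0
```

Emit:
{"name": "drive_tool", "arguments": {
  "translation": [
    [0,0,0.04],
    [0,0,0.1],
    [0,0,0.12],
    [0,0,0.14],
    [0,0,0],
    [0,0,0],
    [0,0,0],
    [0,0,0]
  ],
  "turn": [
    [0,0,0],
    [0,0,0],
    [0,0,0],
    [0,0,0],
    [0,0,0],
    [0,0,0],
    [0,0,0],
    [0,0,0]
  ]
}}

```text
time_s: 13.3
eef_pos: [0.5737, 0.0033, 0.138]
tool_rot: [-3.141, -0.003, 0.004]
ft_force: [-0.6, -0.4, 0.6]
width: 0.802
grasp_force: 0.0
```

```bash
python3 - <<'E'
from fit import *
f,K,W,c=cam("wrist");cv2.imwrite("pics/w4.png",f)
for l,z in dict(battery=.01,battery_contacts=.025,tray_back=.025).items(): print(l,[(np.round(x["centre"]),round(x["conf"],2),onz(K,W,x["centre"],z)[:2]) for x in robot.tip_of("wrist",l)[:3]])
s=robot.sense();print(s["time_s"],s["eef_pos"],s["ft_force"])
E
```

```text
battery [(array([239., 325.]), 0.75, array([0.573 , 0.0021])), (array([244., 117.]), 0.65, array([0.5695, 0.1384]))]
battery_contacts [(array([189.,  63.]), 0.72, array([0.6074, 0.1577])), (array([170., 324.]), 0.58, array([0.6187, 0.0028]))]
tray_back [(array([155., 323.]), 0.93, array([0.6272, 0.0032]))]
13.5 [0.5744 0.0032 0.1385] [ 0.5589 -0.1542 -0.0211]
```

View pics/w4.png

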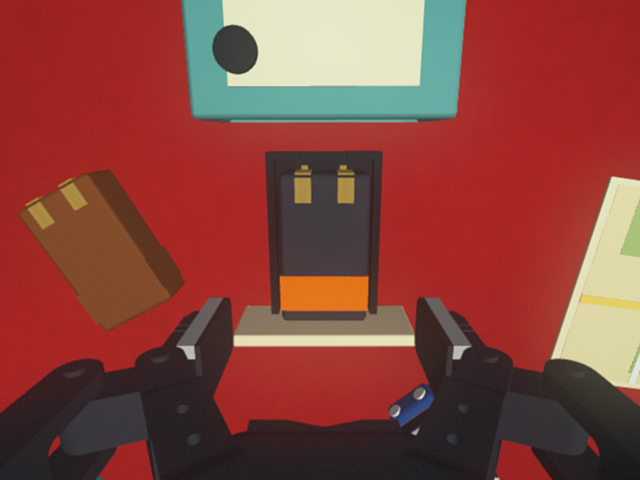

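The wrist view shows the battery flat in the bed (rows 168–320, cols 280–368), contacts by the tray's rear strips. Next: shut the fingers and go round in front of the panel.

Emit:
{"name": "drive_tool", "arguments": {
  "translation": [
    [-0.08,0,0],
    [-0.1,0,0],
    [-0.1,0,0],
    [-0.1,0,0],
    [-0.0376,-0.003,-0.05],
    [0,0,-0.1],
    [0,0,-0.1],
    [0,0,-0.1]
  ],
  "turn": [
    [0,0,0],
    [0,0,0],
    [0,0,0],
    [0,0,0],
    [0,0,0],
    [0,0,0],
    [0,0,0],
    [0,0,0]
  ],
  "gripper": 0
}}

```text
time_s: 14.3
eef_pos: [0.4704, 0.0024, 0.0511]
tool_rot: [3.141, 0.003, 0.001]
ft_force: [-0.1, 0.7, -0.3]
width: 0.002
grasp_force: 0.0
```

Emit:
{"name": "drive_tool", "arguments": {
  "translation": [
    [0,0,-0.036],
    [0.04,0,0],
    [0.04,0,0],
    [0.04,0,0],
    [0.04,0,0],
    [0.04,0,0],
    [0.04,0,0],
    [0.04,0,0]
  ],
  "turn": [
    [0,0,0],
    [0,0,0],
    [0,0,0],
    [0,0,0],
    [0,0,0],
    [0,0,0],
    [0,0,0],
    [0,0,0]
  ]
}}

```text
time_s: 15.1
eef_pos: [0.5409, 0.0026, 0.043]
tool_rot: [-3.142, -0.003, 0.001]
ft_force: [-2.3, 0.3, 1.4]
width: -0.004
grasp_force: 1.2
```

Emit:
{"name": "drive_tool", "arguments": {
  "translation": [
    [0.04,0,0],
    [0.04,0,0],
    [0.04,0,0],
    [0.04,0,0],
    [0.04,0,0],
    [0.04,0,0],
    [0.04,0,0],
    [0.03,0,0]
  ],
  "turn": [
    [0,0,0],
    [0,0,0],
    [0,0,0],
    [0,0,0],
    [0,0,0],
    [0,0,0],
    [0,0,0],
    [0,0,0]
  ]
}}

```text
time_s: 15.9
eef_pos: [0.6189, 0.0025, 0.0427]
tool_rot: [-3.142, -0.003, -0.0]
ft_force: [-2.0, 0.9, 0.3]
width: 0.001
grasp_force: 1.1
```

Emit:
{"name": "drive_tool", "arguments": {
  "translation": [
    [0.006,0,0],
    [0.006,0,0],
    [0.006,0,0],
    [0.004,0,0],
    [0.004,0,0],
    [0.004,0,0],
    [0,0,0],
    [0,0,0]
  ],
  "turn": [
    [0,0,0],
    [0,0,0],
    [0,0,0],
    [0,0,0],
    [0,0,0],
    [0,0,0],
    [0,0,0],
    [0,0,0]
  ]
}}

```text
time_s: 16.7
eef_pos: [0.6254, 0.0023, 0.0428]
tool_rot: [3.141, 0.003, 0.0]
ft_force: [-1.8, -0.9, 0.2]
width: -0.002
grasp_force: 0.8
```

Emit:
{"name": "drive_tool", "arguments": {
  "translation": [
    [0.004,0,0],
    [0.004,0,0],
    [0.004,0,0],
    [0.004,0,0],
    [0.004,0,0],
    [0,0,0],
    [0,0,0],
    [0,0,0]
  ],
  "turn": [
    [0,0,0],
    [0,0,0],
    [0,0,0],
    [0,0,0],
    [0,0,0],
    [0,0,0],
    [0,0,0],
    [0,0,0]
  ]
}}

```text
time_s: 17.5
eef_pos: [0.6289, 0.0023, 0.0428]
tool_rot: [3.141, 0.003, -0.005]
ft_force: [-5.9, -1.2, 1.9]
width: 0.006
grasp_force: 2.6
```

Emit:
{"name": "drive_tool", "arguments": {
  "translation": [
    [0.004,0,0],
    [0.004,0,0],
    [0.004,0,0],
    [0,0,0],
    [0,0,0],
    [0,0,0],
    [0,0,0],
    [0,0,0]
  ],
  "turn": [
    [0,0,0],
    [0,0,0],
    [0,0,0],
    [0,0,0],
    [0,0,0],
    [0,0,0],
    [0,0,0],
    [0,0,0]
  ]
}}

```text
time_s: 18.3
eef_pos: [0.629, 0.0024, 0.0427]
tool_rot: [3.141, 0.004, -0.014]
ft_force: [-10.4, -2.0, 5.7]
width: -0.002
grasp_force: 5.4
```

Emit:
{"name": "drive_tool", "arguments": {
  "translation": [
    [-0.1,0,0],
    [-0.1,0,0.05],
    [-0.12,0,0.1],
    [-0.12,0,0.15],
    [-0.12,0,0.18],
    [-0.1,0,0.18],
    [0,0,0.18],
    [0,0,0.18]
  ],
  "turn": [
    [0,0,0],
    [0,0,0],
    [0,0,0],
    [0,0,0],
    [0,0,0],
    [0,0,0],
    [0,0,0],
    [0,0,0]
  ],
  "gripper": 1
}}

```text
time_s: 19.1
eef_pos: [0.4716, 0.0027, 0.2961]
tool_rot: [3.142, 0.003, 0.008]
ft_force: [1.9, 0.6, -0.1]
width: 1.001
grasp_force: 0.0
```

Emit:
{"name": "drive_tool", "arguments": {
  "translation": [
    [0,0.05,0.1],
    [0,0.1,0.1],
    [0,0.15,0.05],
    [0,0.18,0],
    [0,0.18,0],
    [0,0.18,0],
    [0,0.18,0],
    [0,0.092,0]
  ],
  "turn": [
    [0,0,0],
    [0,0,0],
    [0,0,0],
    [0,0,0],
    [0,0,0],
    [0,0,0],
    [0,0,0],
    [0,0,0]
  ]
}}

```text
time_s: 19.9
eef_pos: [0.4719, 0.2847, 0.3562]
tool_rot: [-3.138, -0.008, -0.005]
ft_force: [0.4, -1.1, 0.2]
width: 1.0
grasp_force: 0.0
```

```bash
python3 - <<'E'
from fit import *
V={}
for n in("wrist","top","side"):
    f,K,W,c=cam(n);cv2.imwrite(f"pics/{n}5.png",f);V[n]=(K,W)
R_={}
for l,z in dict(head_grip=.255,tray_front=.027,map_middle=.002).items():
    for n in V:
        r=robot.tip_of(n,l)[:2];R_[l,n]=r;print(l,n,[(np.round(x["centre"]),round(x["conf"],2),onz(*V[n],x["centre"],z)[:2]) for x in r])
    ok=[n for n in V if R_[l,n]]
    if len(ok)>1: print("tri",tri([ray(*V[n],R_[l,n][0]["centre"]) for n in ok]))
s=robot.sense();print(s["time_s"],s["eef_pos"],s["joint_positions"])
E
```

```text
head_grip wrist [(array([185., 329.]), 0.91, array([0.5103, 0.2816]))]
head_grip top [(array([258., 130.]), 0.93, array([0.5105, 0.2855])), (array([188., 382.]), 0.61, array([ 0.6522, -0.1901]))]
head_grip side [(array([304., 229.]), 0.8, array([0.5143, 0.2755])), (array([317., 227.]), 0.36, array([0.4964, 0.3001]))]
tri (array([0.51  , 0.2818, 0.2622]), [np.float64(0.0011220646292001057), np.float64(0.0010829788656605821), np.float64(0.001513049572666063)])
tray_front wrist [(array([ 32., 599.]), 0.92, array([0.64  , 0.0028]))]
tray_front top [(array([211., 286.]), 0.55, array([0.6381, 0.0068]))]
tray_front side [(array([288., 272.]), 0.7, array([ 0.6431, -0.0002]))]
tri (array([0.6378, 0.0065, 0.034 ]), [np.float64(0.0008829868013262827), np.float64(0.0007119517250351672), np.float64(0.000429344914376364)])
map_middle wrist []
map_middle top [(array([260., 402.]), 0.64, array([ 0.5289, -0.2721]))]
map_middle side [(array([253., 368.]), 0.66, array([ 0.5239, -0.2738]))]
tri (array([ 0.5266, -0.2735,  0.0011]), [np.float64(0.0025947021699332766), np.float64(0.00259470216993343)])
20.5 [0.4715 0.2797 0.3558] [ 0.4085  0.1944  1.3595 -0.0001  1.5873  1.9786]
```

View pics/wrist5.png

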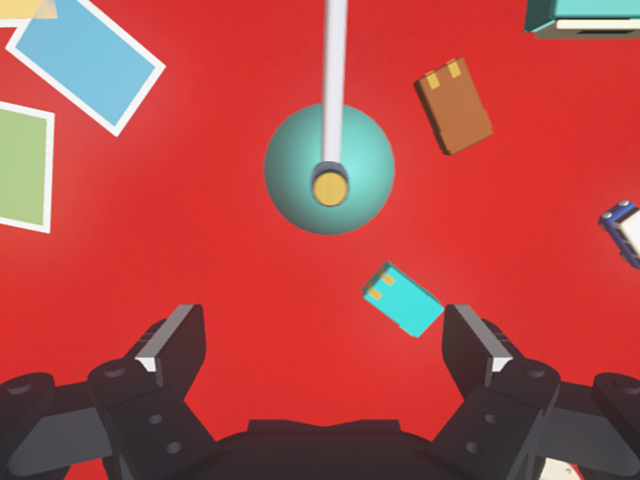

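The gold cap of the grip is at (188,330), with the link running away to the top of the picture. The tray is home (its panel, top right, is flush with the base). Next: measure the cap and the map's red dot exactly and plan the sweep.

```bash
python3 - <<'E'
from fit import *
top=cv2.imread("pics/top0.png");V=pickle.load(open("v1.pkl","rb"));K,W=V["top"][1:]
hsv=cv2.cvtColor(top,cv2.COLOR_BGR2HSV)
m=np.zeros((480,640),np.uint8)
card=hsv[250:278,392:416];red=((card[...,0]<8)|(card[...,0]>170))&(card[...,1]>150)
p=np.argwhere(red).mean(0)+[250,392];M=onz(K,W,p,.002);print("dot",p,red.sum(),M)
w=cv2.imread("pics/wrist5.png");s=robot.sense()
f,K2,W2,c=cam("wrist");h=cv2.cvtColor(w,cv2.COLOR_BGR2HSV);sub=h[160:215,305:355];g=cv2.inRange(sub,(18,90,120),(32,255,255));q=np.argwhere(g>0).mean(0)+[160,305]
G=onz(K2,W2,q,.271);print("cap",q,(g>0).sum(),G)
# post/hinge from top image
for nm,rc,z in(("post",(132,283),.215),("hinge",(133,147),.235)): print(nm,onz(K,W,rc,z))
P=np.array([.7207+.045,.0023]);a,b=.27,.25
def ik(X):
    d=X-P;r=np.hypot(*d);th=np.arctan2(d[1],d[0])%(2*np.pi);al=np.arccos((a*a+r*r-b*b)/(2*a*r));t1=th-al
    H=P+a*np.array([np.cos(t1),np.sin(t1)]);e=X-H;return r,th,np.arctan2(e[1],e[0])%(2*np.pi),H
r0,t0,_,_=ik(G[:2]);r1,t1,_,_=ik(M[:2]);pr=None;N=32
for i in range(N+1):
    u=i/N;r=r0+(r1-r0)*u;t=t0+(t1-t0)*u;X=P+r*np.array([np.cos(t),np.sin(t)]);_,_,l2,H=ik(X)
    if i%4==0:
        if pr is not None: print(i,X,H,"l2",np.degrees(l2),"share/row",(X-pr[0])/4/.25,"turn",(l2-pr[1])/4/(2*np.pi))
        else: print(0,X,H,np.degrees(l2))
        pr=(X,l2)
E
```

```text
dot [261.4138 403.7241] 29 [ 0.5249 -0.2752  0.002 ]
cap [188.6402 329.7754] 895 [0.5097 0.276  0.271 ]
post [0.771  0.0045 0.215 ]
hinge [0.7583 0.2721 0.235 ]
0 [0.5097 0.276 ] [0.7597 0.2722] 179.13387870615838
4 [0.4592 0.2163] [0.7043 0.2652] l2 191.28507070861934 share/row [-0.0506 -0.0597] turn 0.008438327779486788
8 [0.4222 0.1476] [0.6516 0.247 ] l2 203.4359131231655 share/row [-0.037  -0.0687] turn 0.00843808501010151
12 [0.4004 0.0728] [0.6037 0.2183] l2 215.586410153456 share/row [-0.0218 -0.0747] turn 0.008437845159923938
16 [ 0.3946 -0.0046] [0.5628 0.1804] l2 227.7365659457639 share/row [-0.0058 -0.0774] turn 0.008437608189102715
20 [ 0.4051 -0.0814] [0.5305 0.1349] l2 239.88638459029818 share/row [ 0.0104 -0.0768] turn 0.008437374058704351
24 [ 0.4312 -0.1541] [0.5083 0.0837] l2 252.03587012248983 share/row [ 0.0261 -0.0727] turn 0.008437142730688654
28 [ 0.4717 -0.2197] [0.497 0.029] l2 264.1850265242453 share/row [ 0.0405 -0.0656] turn 0.008436914167885752
32 [ 0.5249 -0.2752] [ 0.4973 -0.0268] l2 276.333857725167 share/row [ 0.0532 -0.0556] turn 0.008436688333973394
```

```bash
python3 - <<'E'
from fit import *
f,K2,W2,c=cam("wrist");h=cv2.cvtColor(f,cv2.COLOR_BGR2HSV);sub=h[150:225,290:370];g=cv2.inRange(sub,(18,90,120),(32,255,255));q=np.argwhere(g>0).mean(0)+[150,290]
print(q,(g>0).sum(),onz(K2,W2,q,.271),robot.sense()["eef_pos"])
f,K,W,c=cam("top");t=onz(K,W,robot.tip_of("top","head_grip")[0]["centre"],.255);print(t)
E
```

```text
[187.6641 321.6373] 896 [0.5102 0.2804 0.271 ] [0.4714 0.28   0.3557]
[0.5095 0.2885 0.255 ]
```

Emit:
{"name": "drive_tool", "arguments": {
  "translation": [
    [0.08,0,0],
    [0.075,0.002,-0.05],
    [0,0,-0.08],
    [0,0,-0.08],
    [0,0,-0.08],
    [0,0,-0.07],
    [0,0,-0.033],
    [0,0,0]
  ],
  "turn": [
    [0,0,0],
    [0,0,0],
    [0,0,0],
    [0,0,0],
    [0,0,0],
    [0,0,0],
    [0,0,0],
    [0,0,0]
  ]
}}

```text
time_s: 21.5
eef_pos: [0.5097, 0.2806, 0.2553]
tool_rot: [3.14, 0.003, -0.005]
ft_force: [-1.0, 0.1, -0.5]
width: 1.001
grasp_force: 0.0
```

Emit:
{"name": "drive_tool", "arguments": {
  "translation": [
    [0,0,0],
    [0,0,0],
    [0,0,0],
    [0,0,0],
    [0,0,0],
    [0,0,0],
    [0,0,0],
    [0,0,0]
  ],
  "turn": [
    [0,0,0],
    [0,0,0],
    [0,0,0],
    [0,0,0],
    [0,0,0],
    [0,0,0],
    [0,0,0],
    [0,0,0]
  ],
  "gripper": 0.1,
  "force": 50
}}

```text
time_s: 22.3
eef_pos: [0.5103, 0.281, 0.258]
tool_rot: [-3.141, -0.003, -0.001]
ft_force: [-1.4, -0.2, 4.5]
width: 0.217
grasp_force: 48.7
```

Emit:
{"name": "drive_tool", "arguments": {
  "translation": [
    [-0.026,-0.031,0],
    [-0.026,-0.032,0],
    [-0.026,-0.032,0],
    [-0.026,-0.032,0],
    [-0.025,-0.033,0],
    [-0.025,-0.033,0],
    [-0.025,-0.033,0],
    [-0.025,-0.033,0]
  ],
  "turn": [
    [0,0,0.0042],
    [0,0,0.0042],
    [0,0,0.0042],
    [0,0,0.0042],
    [0,0,0.0042],
    [0,0,0.0042],
    [0,0,0.0042],
    [0,0,0.0042]
  ]
}}

```text
time_s: 23.1
eef_pos: [0.4599, 0.2169, 0.258]
tool_rot: [-3.122, -0.337, -0.005]
ft_force: [1.7, 1.2, 3.3]
width: 0.219
grasp_force: 48.7
```

Emit:
{"name": "drive_tool", "arguments": {
  "translation": [
    [-0.043,-0.066,0],
    [-0.039,-0.068,0],
    [-0.035,-0.0695,0],
    [-0.031,-0.0713,0],
    [-0.0275,-0.0728,0],
    [-0.0237,-0.0741,0],
    [-0.0199,-0.0754,0],
    [-0.0161,-0.0765,0]
  ],
  "turn": [
    [0,0,0.0084],
    [0,0,0.0084],
    [0,0,0.0084],
    [0,0,0.0084],
    [0,0,0.0084],
    [0,0,0.0084],
    [0,0,0.0084],
    [0,0,0.0084]
  ]
}}

```text
time_s: 23.9
eef_pos: [0.4006, 0.073, 0.258]
tool_rot: [-2.982, -0.986, -0.004]
ft_force: [0.9, 1.5, 3.9]
width: 0.219
grasp_force: 48.9
```

Emit:
{"name": "drive_tool", "arguments": {
  "translation": [
    [-0.012,-0.077,0],
    [-0.008,-0.0773,0],
    [-0.004,-0.0776,0],
    [0.001,-0.0776,0],
    [0.005,-0.0774,0],
    [0.009,-0.0772,0],
    [0.012,-0.0767,0],
    [0.016,-0.076,0]
  ],
  "turn": [
    [0,0,0.0084],
    [0,0,0.0084],
    [0,0,0.0084],
    [0,0,0.0084],
    [0,0,0.0084],
    [0,0,0.0084],
    [0,0,0.0084],
    [0,0,0.0084]
  ]
}}

```text
time_s: 24.7
eef_pos: [0.4052, -0.0815, 0.258]
tool_rot: [-2.71, -1.588, -0.003]
ft_force: [-0.1, 3.3, 5.3]
width: 0.216
grasp_force: 49.0
```

Emit:
{"name": "drive_tool", "arguments": {
  "translation": [
    [0.02,-0.0747,0],
    [0.0241,-0.0735,0],
    [0.0281,-0.072,0],
    [0.0322,-0.0706,0],
    [0.0352,-0.0683,0],
    [0.0388,-0.0665,0],
    [0.0423,-0.0647,0],
    [0.0457,-0.0629,0]
  ],
  "turn": [
    [0,0,0.0084],
    [0,0,0.0084],
    [0,0,0.0084],
    [0,0,0.0084],
    [0,0,0.0084],
    [0,0,0.0084],
    [0,0,0.0084],
    [0,0,0.0084]
  ]
}}

```text
time_s: 25.5
eef_pos: [0.4717, -0.2199, 0.258]
tool_rot: [-2.317, -2.121, -0.001]
ft_force: [-1.6, 2.8, 6.4]
width: 0.218
grasp_force: 49.1
```

Emit:
{"name": "drive_tool", "arguments": {
  "translation": [
    [0.029,-0.036,0],
    [0.03,-0.036,0],
    [0.031,-0.034,0],
    [0.032,-0.033,0],
    [0.032,-0.032,0],
    [0.032,-0.03,0],
    [0.025,-0.021,0],
    [0,0,0]
  ],
  "turn": [
    [0,0,0.005],
    [0,0,0.005],
    [0,0,0.005],
    [0,0,0.005],
    [0,0,0.005],
    [0,0,0.005],
    [0,0,0.0036],
    [0,0,0]
  ]
}}

```text
time_s: 26.3
eef_pos: [0.5254, -0.2764, 0.258]
tool_rot: [2.081, 2.35, -0.001]
ft_force: [0.5, -1.3, 5.2]
width: 0.22
grasp_force: 49.0
```

Emit:
{"name": "drive_tool", "arguments": {
  "translation": [
    [0,0,0],
    [0,0,0],
    [0,0,0],
    [0,0,0],
    [0,0,0],
    [0,0,0],
    [0,0,0],
    [0,0,0]
  ],
  "turn": [
    [0,0,0],
    [0,0,0],
    [0,0,0],
    [0,0,0],
    [0,0,0],
    [0,0,0],
    [0,0,0],
    [0,0,0]
  ],
  "gripper": 0.8
}}

```text
time_s: 27.1
eef_pos: [0.5244, -0.2752, 0.2574]
tool_rot: [2.084, 2.351, 0.0]
ft_force: [0.6, -0.6, 0.7]
width: 0.798
grasp_force: 0.0
```

Emit:
{"name": "drive_tool", "arguments": {
  "translation": [
    [0,0,0.05],
    [0,0,0.1],
    [0,0,0.1],
    [0,0,0.1],
    [-0.1,0,0.05],
    [-0.1,0,0],
    [-0.1,0,0],
    [0,0,0]
  ],
  "turn": [
    [0,0,0],
    [0,0,0],
    [0,0,0],
    [0,0,0],
    [0,0,0],
    [0,0,0],
    [0,0,0],
    [0,0,0]
  ]
}}

```text
time_s: 27.9
eef_pos: [0.447, -0.275, 0.3593]
tool_rot: [2.085, 2.348, -0.001]
ft_force: [-0.5, 0.0, 1.1]
width: 0.8
grasp_force: 0.0
```

Emit:
{"name": "drive_tool", "arguments": {
  "translation": [
    [-0.1,-0.1,0],
    [-0.1,-0.1,0],
    [-0.1,-0.1,0],
    [-0.1,-0.1,0],
    [-0.1,-0.1,0],
    [-0.1,-0.1,0],
    [0,-0.1,0],
    [0,0,0]
  ],
  "turn": [
    [0,0,0],
    [0,0,0],
    [0,0,0],
    [0,0,0],
    [0,0,0],
    [0,0,0],
    [0,0,0],
    [0,0,0]
  ]
}}

```text
time_s: 28.7
eef_pos: [0.2992, -0.4537, 0.3574]
tool_rot: [2.086, 2.346, -0.002]
ft_force: [-0.3, 1.4, -0.6]
width: 0.798
grasp_force: 0.0
```

```bash
python3 - <<'E'
from fit import *
V={}
for n in("top","side"):
    f,K,W,c=cam(n);cv2.imwrite(f"pics/{n}6.png",f);V[n]=(K,W)
for l,z in dict(head_grip=.255,lamp_head=.225,tray_front=.027,bottle=0,glass=0,van=0).items():
    r={n:robot.tip_of(n,l)[:2] for n in V}
    for n in V: print(l,n,[(np.round(x["centre"]),round(x["conf"],2),onz(*V[n],x["centre"],z)[:2]) for x in r[n]])
s=robot.sense();print(s["time_s"],s["eef_pos"],s["ft_force"])
E
```

```text
head_grip top [(array([255., 423.]), 0.73, array([ 0.5256, -0.2693]))]
head_grip side [(array([171., 372.]), 0.7, array([ 0.5249, -0.2723]))]
lamp_head top [(array([256., 422.]), 0.74, array([ 0.5259, -0.2741]))]
lamp_head side [(array([181., 372.]), 0.77, array([ 0.5279, -0.2777]))]
tray_front top [(array([213., 287.]), 0.72, array([0.6336, 0.0046]))]
tray_front side [(array([290., 272.]), 0.84, array([0.6372, 0.0073]))]
bottle top [(array([185., 426.]), 0.64, array([ 0.7111, -0.3299]))]
bottle side []
glass top [(array([191., 380.]), 0.61, array([ 0.694 , -0.2167]))]
glass side [(array([244., 301.]), 0.87, array([ 0.7025, -0.2148]))]
van top [(array([301., 326.]), 0.88, array([ 0.4276, -0.0906]))]
van side [(array([311., 367.]), 0.73, array([ 0.4194, -0.0795]))]
29.4 [ 0.2995 -0.45    0.3575] [ 0.0651 -0.9642  0.0036]
```

View pics/top6.png

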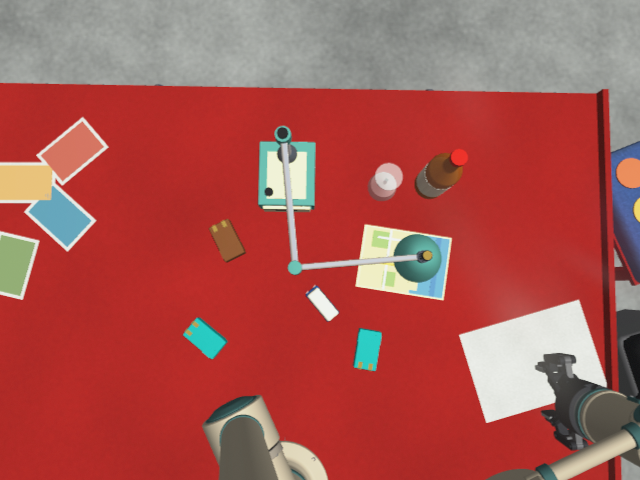

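Top view: the head (256,420) hangs over the map, the tray panel is flush at (208,287), and the bystanders are unmoved. Handing in.

```bash
python3 -c "
from workcell import robot
print(robot.job_done())"
```

```text
the job is handed in; nothing more can be done
None
```

I handed the job in: the battery is flat in the tray with its contacts towards the post, the tray is fully home, the lamp head hangs over the middle of the map to within measuring error, and the bottle, glass and van show no movement beyond measuring error; the hand-in returned no verdict.

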